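Hold the polishing box lid at its balance point while the stay is replaced

ROBOT

A 7-joint arm with a two-finger parallel gripper is mounted at the origin on a cart in front of the work surface, level with it; the furniture and walls round the work are solid. World frame = base frame: x ahead of the robot, y to its left, z up, the work surface at z = 0. Lengths are in m, angles in rad, forces in N, time in s.
With the tool pointing down it reaches from about 0.425 to 0.875 m from the base axis. Payload 4.7 kg.
Tool frame: the origin (TCP) lies midway between the tips of the shut fingers; the grasp point (between the pads) lies 19 mm behind it; z points along the fingers, y is the line along which they close (so a half turn about z gives the same grasp; the last joint's range is limited). The gripper opens to 87 mm and grips with 3 to 60 N. Pads are 19 mm wide; open, the fingers measure 117 mm over their backs; the gripper's body (75 mm by 190 mm) begins 51 mm behind the grasp point.
Start: joints at [-1.289, 0.321, -0.07, 1.45, 0.023, 1.371, -0.057], TCP at [0.172, 0.627, 0.201] pointing down, gripper open.
Joint ranges: [-2.86, 2.86], [-0.3, 2.09], [-1.38, 1.24], [0.06, 2.45], [-1.56, 4.7], [0.09, 2.05], [-2.69, 2.69]. Speed limits (rad/s): [2.57, 2.57, 3.14, 3.14, 3.14, 3.14, 3.14].

INTERFACE

Orientations are given as a rotation vector (axis times angle).
In Python, from bench import ctrl gives the robot as it stands. The module is installed in compiled form; this text tells all that it offers.
- The arm moves only by the shell command python3 -m handwheel 'ROWS' [FORCE]. ROWS is JSON, a list of rows, each a list of 7 numbers: the finger opening in m, from 0 to 0.087, then the shift along the tool's x, y, z in m, then the turn, a rotation vector about the tool's x, y, z in degrees. A call has 1 to 12 rows; each row shifts and turns the commanded pose from where the row before left it, along the tool's axes as they then stand; what a row does not reach is not made up. A row lasts 1/8 s, in which the tool goes at most 62.5 mm and 10.7 degrees, less where a joint would pass 70% of its speed; a pose out of reach is approached as far as the arm can. A call is refused whole if a number of a shift passes 0.0625 or a number of a turn 10.7, either way. A call with a gripper value outside its range is refused whole. The fingers move at their own pace and stop on an object; FORCE is the grip in N (left out, the last holds). Time passes only in rows, so rows that do not move let the fingers close. It gives the time, the measured TCP pose, the force, the opening and the grip force at its end, in the units of the state.
- ctrl.get_state(): the state, without advancing time (a new reading comes with each control period).
- ctrl.get_image(name): name is "scene" or "top" or "wrist"; returns (picture, depth): 420x560x3 uint8, blue, green, red; 420x560 float32, m along the optical axis (not along the pixel's ray), 0 where there is no reading.
- ctrl.camera_info(name): a dict with "intrinsics" (3x3 intrinsics, pixels), "R" (3x3) and "t" (3): a world point X has camera coordinates R X + t. Camera axes: x right, y down, z forward; pixel columns grow to the right and rows downward; lengths in m; the calibration is good to about 2 mm. A picture is of the moment at which its call begins: read the wrist's pose just before it. camera_info takes no time and is no camera call; for the wrist camera it gives the pose at the moment of the call.
- ctrl.close_job(): hands the job in; it is judged then, once.
The state is a dict: "time": time; "joint_positions": joint angles; "qd": joint speeds; "joint_torque": joint torques, N m; "position": TCP position; "tool_rot": TCP orientation; "ft_force": force on the tool from outside, world axes, zero at the start; "torque": the same for the moment, N m; "grip_width": opening from 0.0 (shut) to 1.0 (fully open); "grip_force": force on a finger pad.
Only numpy, scipy, OpenCV 4.12 (cv2) and the standard library are available. Lean on these libraries where they do the work, as an engineer would, in place of code of your own. Each camera call takes 0.05 s, during which the arm holds its last target. There are 200 camera calls.

TASK

The gas stay of the polishing box's lid is off and I am about to fit the new one, which reaches from the lid down to a stud inside the box: first, with the lid still shut, slide the clear guard window at the front fully open (to the left, up to its stop) so that I can reach in. Then take the lid by its bar handle, raise it without letting it drop or fall over backwards until it stands upright at its balance point, and stop there: finish still gripping the handle and holding the lid steady. Leave the stay, the marker and the pliers where they lie.

Things in the scene. Friction and masses are not known exactly. Their poses are not given: they have to be found in the camera images.
- hood: dark blue-green steel polishing box, fixed, 270 wide (y) x 205 deep x 105 mm high. Origin: centre of its foot, on the table; x to its back, y to its left, z up. In its frame: window track at x = -110 mm; front ledge 50 mm deep, z = 106 mm (switch to 112 mm); lid from x = -53 mm to the hinge at +83 mm, top face z = 113 mm. Motor and felt wheel inside.
- window (a joint): slide of the clear guard window (124 x 83 mm, aluminium edges) in the front track: 0 = shut (right half of the front), 0.118 m = fully open at the left stop. Runs along the box's +y (left as seen from the robot), stays where it is left; about 1.5 to 3 N moves it.
- window_pull (a point): point on the axis of the window's pull, 76 mm above the table, moving with the window. The pull is a black round upright bar, 10 mm thick, from 29 to 94 mm above the table, by the window's right edge, 25 mm clear in front of it; take it from above, fingers to its left and right.
- lid (a joint): hinge of the lid, a clear pane in an aluminium frame (136 x 264 x 6 mm, 0.35 to 0.6 kg): 0 = shut, level; grows as the front edge swings up and back; 1.54 rad (upright, 88 deg) is the balance point, weight over the hinge; less and it falls shut, more and it falls backwards to its stop at 1.95. The loose hinge holds nothing by itself.
- lid_hinge (a point): middle of the lid's hinge line, 110 mm above the table at the back of the box, fixed; the line runs along the box's y
- lid_bar (a point): middle of the lid's handle, moving with the lid: black round bar, 10 mm thick, along the box's y, 79 mm clear between two posts, 29 mm clear above the lid's face; it can turn between the fingers. Lid shut: 126 mm in front of the hinge line, 37 mm above it. It swings at 131 mm radius; at the balance point it is 33 mm behind the hinge line, 127 mm above it.
- gas_stay: new gas stay lying on the table in front of the box: dark cylinder and thin rod with black end fittings, 163 mm long, 15 mm high; origin at its middle on the table. Leave it alone.
- marker: red and white marker pen, 135 mm long, 17 mm thick, lying to the right of the box; origin at its middle. Leave it alone.
- pliers: pliers with black handles, 144 x 36 mm, 12 mm high, lying to the right of the box; origin at its middle. Leave them alone.

How it is judged:
On the way, in this order (a step that is already met when the one before it is completed fails the run):
1. the guard window is slid fully open while the lid is still shut (value of joint window above 0.108 m and value of joint lid below 0.05 rad), for 0.2 s.
2. the lid is raised to its balance point and held there in the fingers (value of joint lid between 1.48 and 1.6 rad and velocity of joint lid between -0.15 and 0.15 rad/s and contact force between the fingers and lid above 2 N), for 0.3 s.
At the end, for the whole second after the job is handed in: The program finishes while holding: the lid stands at its balance point (1.48 to 1.60 rad), still (under 0.15 rad/s), gripped by the fingers with more than 2 N and touched by nothing else that lies about; the window is still open to within 13 mm of its stop (all of step 2 and value of joint window above 0.105 m and contact force between lid and gas_stay below 0.1 N and contact force between lid and marker below 0.1 N and contact force between lid and pliers below 0.1 N); the arm keeps its last pose, push and grip.
It fails at once if the lid falls over backwards, past 1.75 rad (value of joint lid above 1.75 rad).
It fails at once if the lid is dropped (it swings down faster than 1.8 rad/s) (velocity of joint lid below -1.8 rad/s).
It fails at once if the gas stay is moved by more than 25 mm (distance of gas_stay from where it was at the start of the episode above 0.025 m).
It fails at once if the marker is moved by more than 25 mm (distance of marker from where it was at the start of the episode above 0.025 m).
It fails at once if the pair of pliers is moved by more than 25 mm (distance of pliers from where it was at the start of the episode above 0.025 m).
It also fails if it takes over 51 s, if anything falls off the work surface, if the arm or the gripper's body presses on something with over 40 N, if the wrist force passes 120 N, or if a joint passes its speed limit or range.

## Working session

There is one attempt and no reset: what is moved stays moved. The work goes in short steps, Python scripts to look and compute and a shell command to move; the robot and the scene stay as the last step left them, time stands still between calls to the robot, and variables do not carry over. Pictures are saved under pics/ and viewed, at most 10 in all, crops included, and the job is handed in when it is done.

```bash
mkdir -p pics; ls
python3 - <<'E'
from bench import ctrl
import cv2,numpy as np
for n in("scene","top"):
    p,d=ctrl.get_image(n); cv2.imwrite(f"pics/{n}1.png",p); np.savez(f"{n}1.npz",p=p,d=d,**ctrl.camera_info(n))
    i=ctrl.camera_info(n); print(n,i["intrinsics"].tolist(),(-i["R"].T@i["t"]).round(3),i["R"].round(3).tolist(),(d>0).mean())
print(ctrl.get_state())
E
```

```text
pics
scene [[463.44149886792144, 0.0, 278.7806101002702], [0.0, 463.44149886792144, 215.0144153395074], [0.0, 0.0, 1.0]] [0.3   0.272 0.879] [[-0.853, -0.522, -0.011], [-0.46, 0.76, -0.459], [0.248, -0.386, -0.888]] 0.9961649659863946
top [[504.5699682675205, 0.0, 278.86911815441607], [0.0, 504.5699682675205, 216.41687238043124], [0.0, 0.0, 1.0]] [ 0.346 -0.056  0.951] [[0.012, -1.0, 0.006], [-0.975, -0.013, -0.221], [0.221, -0.003, -0.975]] 0.9962329931972789
{'time': 0.1, 'joint_positions': array([-1.28893654,  0.32177389, -0.07010416,  1.45156274,  0.02262976,
        1.37081975, -0.05690365]), 'qd': array([-6.90152479e-05, -8.18959728e-04,  1.19603936e-03, -3.40404310e-03,
        9.92240200e-04, -6.44160903e-04,  8.93546650e-04]), 'joint_torque': array([-3.38334539e-04, -4.92573202e+01, -4.05936269e-01, -3.13400674e+01,
       -6.41912967e-02,  3.95210925e-02,  8.17634259e-05]), 'position': array([0.17187553, 0.62629789, 0.20034996]), 'tool_rot': array([-4.19248607e-01, -3.11337006e+00,  2.78401933e-03]), 'ft_force': array([-0.01205418,  1.05450033,  0.17925711]), 'torque': array([ 0.01235251, -0.03958461, -0.0185738 ]), 'grip_force': 0.0, 'grip_width': 1.000319420998234}
```

View pics/scene1.png

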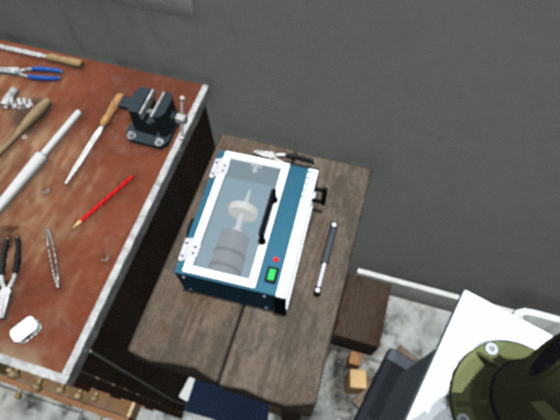

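View pics/top1.png

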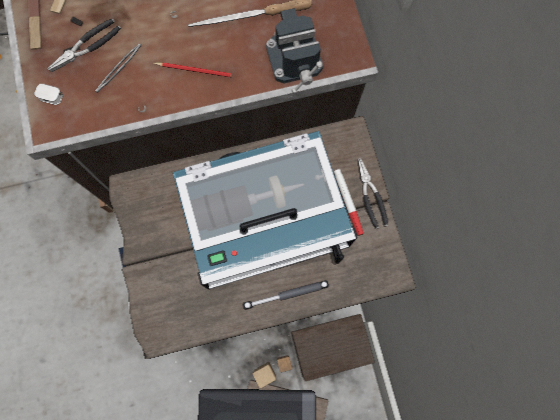

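The scene view shows the box with the bar handle at about (267,217) and the pull at (320,195). In the top view the bar runs from (242,229) to (296,213), the pull is at (338,254), the stay lies at (285,295), and the marker and pliers are to the right of the box.

```bash
cat > h.py <<'E'
import numpy as np,cv2
def ray(i,u,v):
    K,R,t=i["intrinsics"],i["R"],i["t"]; c=-R.T@t
    d=R.T@np.linalg.inv(K)@np.array([u,v,1.]); return c,d/np.linalg.norm(d)
def plane(i,u,v,z):
    c,d=ray(i,u,v); return c+d*(z-c[2])/d[2]
def tri(r):  # least-squares meeting point of rays, and the mean miss
    A=[np.eye(3)-np.outer(d,d) for c,d in r]; X=np.linalg.solve(sum(A),sum(a@c for a,(c,d) in zip(A,r)))
    return X,np.mean([np.linalg.norm(a@(X-c)) for a,(c,d) in zip(A,r)])
def pts(i,d,m):
    v,u=np.nonzero(m&(d>0)); z=d[v,u]
    return (np.linalg.inv(i["intrinsics"])@np.c_[u,v,np.ones(len(u))].T*z).T@i["R"]-i["R"].T@i["t"]
def dark(p,roi,th=50):
    m=np.zeros(p.shape[:2],np.uint8);a,b,c,e=roi;m[c:e,a:b]=(p[c:e,a:b].max(2)<th);
    n,l,s,_=cv2.connectedComponentsWithStats(m); 
    return l==1+s[1:,4].argmax()
E
python3 - <<'E'
from h import *
R={}
for n,b,pl in(("top",(236,302,205,238),(328,346,240,266)),("scene",(254,282,184,248),(306,330,182,208))):
    f=np.load(n+"1.npz");p,d=f["p"],f["d"];i=f
    for k,roi in(("bar",b),("pull",pl)):
        m=dark(p,roi); v,u=np.nonzero(m); P=pts(i,d,m)
        (cx,cy),(w,h),a=cv2.minAreaRect(np.c_[u,v].astype(np.float32))
        print(n,k,m.sum(),cv2.boxPoints(((cx,cy),(w,h),a)).round(1).tolist(),"z",np.percentile(P[:,2],[5,50,95]).round(3),"med",np.median(P,0).round(3))
        hi=P[P[:,2]>np.percentile(P[:,2],95)-.012]; print("  hi",hi.mean(0).round(4),hi.min(0).round(3),hi.max(0).round(3))
        q=hi[:,:2]-hi[:,:2].mean(0); w=np.linalg.svd(q,full_matrices=False)[2][0]; print("  dir deg",np.degrees(np.arctan2(w[1],w[0])).round(2),"len",np.ptp(q@w).round(4))
        R[n,k]=(cx,cy)
for k in("bar","pull"): print(k,[x.round(4) for x in tri([ray(np.load(n+"1.npz"),*R[n,k]) for n in("top","scene")])])
# frame corners from white mask, top view
f=np.load("top1.npz");p,d=f["p"],f["d"]
m=((p.min(2)>190)).astype(np.uint8);m[:,:170]=0;m[:,358:]=0;m[:125]=0;m[260:]=0
n,l,s,_=cv2.connectedComponentsWithStats(m);m=l==1+s[1:,4].argmax();P=pts(f,d,m);v,u=np.nonzero(m)
r=cv2.minAreaRect(np.c_[u,v].astype(np.float32));print("frame",m.sum(),cv2.boxPoints(r).round(1).tolist(),np.median(P,0).round(3),np.percentile(P[:,2],[5,50,95]).round(3))
G=np.array([plane(f,a,b,.113)[:2] for a,b in zip(u,v)],np.float32);r=cv2.minAreaRect(G);print(r)
E
```

```text
top bar 249 [[238.5, 224.10000610351562], [294.5, 207.3000030517578], [297.1000061035156, 216.10000610351562], [241.1999969482422, 232.89999389648438]] z [0.119 0.149 0.152] med [ 0.525 -0.041  0.149]
  hi [ 0.5244 -0.0402  0.1497] [ 0.507 -0.085  0.14 ] [0.541 0.005 0.155]
  dir deg 107.53 len 0.094
top pull 122 [[328.0, 248.0], [336.79998779296875, 243.60000610351562], [344.6000061035156, 259.20001220703125], [335.79998779296875, 263.6000061035156]] z [0.038 0.062 0.092] med [ 0.479 -0.161  0.062]
  hi [ 0.4771 -0.1621  0.0889] [ 0.468 -0.17   0.081] [ 0.493 -0.156  0.095]
  dir deg -158.47 len 0.0268
scene bar 184 [[257.0, 241.10000610351562], [272.1000061035156, 189.6999969482422], [277.79998779296875, 191.39999389648438], [262.79998779296875, 242.8000030517578]] z [0.12  0.149 0.152] med [ 0.522 -0.034  0.149]
  hi [ 0.5237 -0.0384  0.1494] [ 0.509 -0.083  0.141] [0.54  0.006 0.153]
  dir deg 107.18 len 0.0936
scene pull 99 [[312.6000061035156, 202.10000610351562], [315.79998779296875, 186.1999969482422], [326.8999938964844, 188.39999389648438], [323.70001220703125, 204.3000030517578]] z [0.038 0.068 0.091] med [ 0.474 -0.162  0.068]
  hi [ 0.4766 -0.1625  0.0877] [ 0.469 -0.168  0.081] [ 0.489 -0.157  0.095]
  dir deg -167.62 len 0.0208
bar [array([ 0.5254, -0.0401,  0.1307]), np.float64(0.0003)]
pull [array([ 0.4797, -0.1608,  0.0684]), np.float64(0.0007)]
frame 3210 [[172.10000610351562, 171.3000030517578], [320.8999938964844, 128.6999969482422], [343.3999938964844, 207.5], [194.60000610351562, 250.0]] [ 0.598 -0.013  0.112] [0.109 0.112 0.115]
((0.5851530432701111, -0.02129240334033966), (0.14525219798088074, 0.26288148760795593), 17.478395462036133)
```

```bash
cat >> h.py <<'E'
from scipy.spatial.transform import Rotation as Ro
def dirs(az,pitch=0): # tool pointing down, tool y at azimuth az (deg)
    a=np.radians(az); y=np.array([np.cos(a),np.sin(a),0]); z=np.array([0,0,-1.]); return Ro.from_matrix(np.c_[np.cross(y,z),y,z])
def plan(pos,rot,wps): # wps: (pos, az change about tool z [deg], rows); prints rows in mm/deg
    R=rot
    for p,turn,n in wps:
        step=(np.array(p)-pos)/n
        for k in range(n):
            print((R.inv().apply(step)*1000).round(1).tolist(),round(turn/n,2)); R=R*Ro.from_rotvec([0,0,np.radians(turn/n)])
        pos=np.array(p)
def st():
    from bench import ctrl
    s=ctrl.get_state(); return s,s["position"],Ro.from_rotvec(s["tool_rot"])
E
python3 - <<'E'
from h import *
f=np.load("top1.npz"); ex=np.array([np.cos(np.radians(17.4)),np.sin(np.radians(17.4))]);ey=np.array([-ex[1],ex[0]]);O=np.array([.524,-.0395])+.043*ex
print("O",O)
for n,roi in(("top",(328,346,240,266)),("scene",(306,330,182,208))):
    f=np.load(n+"1.npz");P=pts(f,f["d"],dark(f["p"],roi)); b=np.c_[(P[:,:2]-O)@ex,(P[:,:2]-O)@ey,P[:,2]]
    b=b[b[:,2]>.08]; print(n,b[np.argsort(b[:,0])].round(3)[::max(1,len(b)//15)].tolist())
s,p,R=st()
plan(p,R,[((.45,.30,.25),74,9),((.47,-.16,.2),73.3,9)])
E
```

```text
O [ 0.56503233 -0.02664125]
top [[-0.135, -0.104, 0.092], [-0.133, -0.101, 0.088], [-0.132, -0.103, 0.091], [-0.132, -0.101, 0.09], [-0.131, -0.103, 0.093], [-0.13, -0.107, 0.092], [-0.129, -0.103, 0.093], [-0.128, -0.1, 0.081], [-0.128, -0.104, 0.095], [-0.126, -0.107, 0.091], [-0.124, -0.102, 0.087], [-0.123, -0.102, 0.089], [-0.121, -0.102, 0.087], [-0.117, -0.102, 0.089], [-0.115, -0.102, 0.084], [-0.112, -0.102, 0.09], [-0.11, -0.102, 0.087]]
scene [[-0.133, -0.103, 0.089], [-0.132, -0.101, 0.083], [-0.131, -0.102, 0.09], [-0.131, -0.105, 0.092], [-0.13, -0.101, 0.083], [-0.13, -0.102, 0.086], [-0.129, -0.103, 0.091], [-0.128, -0.106, 0.093], [-0.128, -0.1, 0.088], [-0.127, -0.103, 0.09], [-0.126, -0.102, 0.083], [-0.125, -0.105, 0.086], [-0.123, -0.103, 0.085], [-0.123, -0.106, 0.088], [-0.121, -0.104, 0.09], [-0.119, -0.105, 0.088], [-0.117, -0.105, 0.086], [-0.115, -0.105, 0.086], [-0.113, -0.104, 0.087]]
[-39.4, -26.8, -5.5] 8.22
[-42.8, -20.9, -5.5] 8.22
[-45.4, -14.6, -5.5] 8.22
[-47.0, -7.9, -5.5] 8.22
[-47.6, -1.1, -5.5] 8.22
[-47.3, 5.7, -5.5] 8.22
[-46.0, 12.4, -5.5] 8.22
[-43.7, 18.9, -5.5] 8.22
[-40.6, 24.9, -5.5] 8.22
[-51.1, 1.6, 5.6] 8.14
[-50.4, 8.9, 5.6] 8.14
[-48.6, 15.9, 5.6] 8.14
[-45.9, 22.6, 5.6] 8.14
[-42.2, 28.9, 5.6] 8.14
[-37.7, 34.6, 5.6] 8.14
[-32.4, 39.6, 5.6] 8.14
[-26.5, 43.8, 5.6] 8.14
[-20.0, 47.1, 5.6] 8.14
```

```bash
python3 -m handwheel '[[0.087,-0.0394,-0.0268,-0.0055,0,0,8.2],[0.087,-0.0428,-0.0209,-0.0055,0,0,8.2],[0.087,-0.0454,-0.0146,-0.0055,0,0,8.2],[0.087,-0.047,-0.008,-0.0055,0,0,8.2],[0.087,-0.0476,-0.0011,-0.0055,0,0,8.2],[0.087,-0.0473,0.0057,-0.0055,0,0,8.2],[0.087,-0.046,0.0124,-0.0055,0,0,8.2],[0.087,-0.0437,0.0189,-0.0055,0,0,8.2],[0.087,-0.0406,0.0249,-0.0055,0,0,8.2]]'
python3 -m handwheel '[[0.087,-0.0511,0.0016,0.0056,0,0,8.1],[0.087,-0.0504,0.0089,0.0056,0,0,8.1],[0.087,-0.0486,0.0159,0.0056,0,0,8.1],[0.087,-0.0459,0.0226,0.0056,0,0,8.1],[0.087,-0.0422,0.0289,0.0056,0,0,8.1],[0.087,-0.0377,0.0346,0.0056,0,0,8.1],[0.087,-0.0324,0.0396,0.0056,0,0,8.1],[0.087,-0.0265,0.0438,0.0056,0,0,8.1],[0.087,-0.02,0.0471,0.0056,0,0,8.1],[0.087,0,0,0,0,0,0]]'
python3 - <<'E'
from h import *
from bench import ctrl
s,p,R=st();i=ctrl.camera_info("wrist");im,d=ctrl.get_image("wrist");cv2.imwrite("pics/w1.png",im);np.savez("w1.npz",p=im,d=d,**i)
print(p,R.as_matrix().round(3).tolist(),s["joint_positions"].round(2),(-i["R"].T@i["t"]).round(3))
K=i["intrinsics"]
for X in((.4718,-.1638,.094),(.4718,-.1638,.03)):
    c=K@(i["R"]@np.array(X)+i["t"]);print(c[:2]/c[2])
E
```

```text
time: 1.23
position: [0.4511, 0.2994, 0.2507]
tool_rot: [-2.21, -2.233, 0.0]
ft_force: [0.7, 0.2, 0.3]
grip_width: 1.002
grip_force: 0.0
time: 2.48
position: [0.4721, -0.1639, 0.2]
tool_rot: [3.104, 0.476, -0.002]
ft_force: [0.3, 1.0, 0.3]
grip_width: 1.003
grip_force: 0.0
[ 0.47209375 -0.16386039  0.20004569] [[0.954, 0.3, -0.001], [0.3, -0.954, -0.002], [-0.001, 0.001, -1.0]] [-0.48 -0.03  0.76  1.84  0.02  1.32 -1.  ] [ 0.54  -0.142  0.383]
[279.0741013  205.31480546]
[279.04173508 191.06558611]
```

View pics/w1.png

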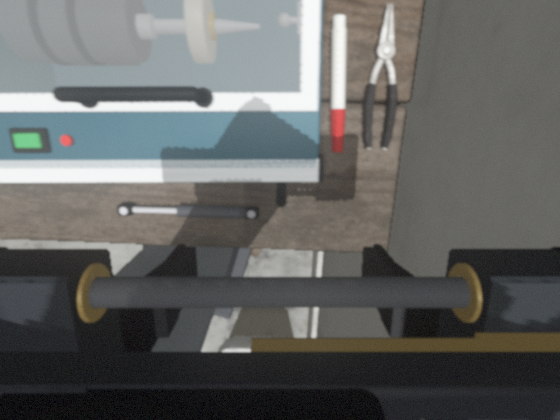

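The wrist view shows the pull at about (281,198), almost where I predicted (279,200). The marker is well to its right at (338,80–150), and the stay ends at (255,213), below the fingers' travel height.

```bash
python3 -m handwheel '[[0.06,0.0015,0.001,0.035,0,0,0],[0.06,0,0,0.035,0,0,0],[0.06,0,0,0.035,0,0,0],[0.06,0,0,0.034,0,0,0],[0.06,0,0,0,0,0,0],[0,0,0,0,0,0,0],[0,0,0,0,0,0,0],[0,0,0,0,0,0,0],[0,0,0,0,0,0,0]]' 15
```

```text
time: 3.65
position: [0.4756, -0.1596, 0.062]
tool_rot: [-3.103, -0.49, -0.002]
ft_force: [0.3, 0.4, -0.1]
grip_width: 0.323
grip_force: 0.0
```

```bash
python3 -m handwheel '[[0,0,0,0,0,0,0],[0,0,0,0,0,0,0],[0,0,0,0,0,0,0],[0,0,0,0,0,0,0],[0,0,0,0,0,0,0]]' 15
```

```text
time: 4.28
position: [0.4755, -0.1597, 0.0617]
tool_rot: [3.103, 0.49, 0.001]
ft_force: [0.5, -0.8, 2.8]
grip_width: 0.098
grip_force: 15.0
```

```bash
python3 -m handwheel '[[0,0,-0.006,0,0,0,0],[0,0,-0.012,0,0,0,0],[0,0,-0.014,0,0,0,0],[0,0,-0.014,0,0,0,0],[0,0,-0.014,0,0,0,0],[0,0,-0.014,0,0,0,0],[0,0,-0.014,0,0,0,0],[0,0,-0.012,0,0,0,0],[0,0,-0.006,0,0,0,0],[0,0,0,0,0,0,0]]'
python3 -m handwheel '[[0,0,-0.003,0,0,0,0],[0,0,-0.003,0,0,0,0],[0,0,-0.003,0,0,0,0],[0,0,0,0,0,0,0]]'
```

```text
time: 5.52
position: [0.4468, -0.0688, 0.062]
tool_rot: [3.087, 0.485, 0.013]
ft_force: [13.2, -27.1, -12.2]
grip_width: 0.147
grip_force: 15.0
time: 6.02
position: [0.4442, -0.0606, 0.0619]
tool_rot: [3.087, 0.483, 0.013]
ft_force: [14.7, -26.5, -13.0]
grip_width: 0.349
grip_force: 15.0
```

```bash
cat > look.py <<'E'
import sys;from h import *
from bench import ctrl
n,o=sys.argv[1:3];im,d=ctrl.get_image(n);i=ctrl.camera_info(n);np.savez(o+".npz",p=im,d=d,**i)
if len(sys.argv)>3:
    a,b,c,e=map(int,sys.argv[3:7]);im=im[c:e,a:b]
    im=cv2.resize(im,None,fx=3,fy=3,interpolation=cv2.INTER_CUBIC)
cv2.imwrite(f"pics/{o}.png",im)
E
python3 look.py wrist w2; python3 look.py scene s2 160 380 120 320
python3 - <<'E'
import cv2,numpy as np
a=cv2.imread("pics/w2.png");b=cv2.imread("pics/s2.png");b=cv2.resize(b,(462,420));a=cv2.resize(a,(338,254));c=np.zeros((420,800,3),np.uint8);c[:254,:338]=a;c[:,338:]=b;cv2.imwrite("pics/c2.png",c)
E
```

```text
(no output)
```

View pics/c2.png

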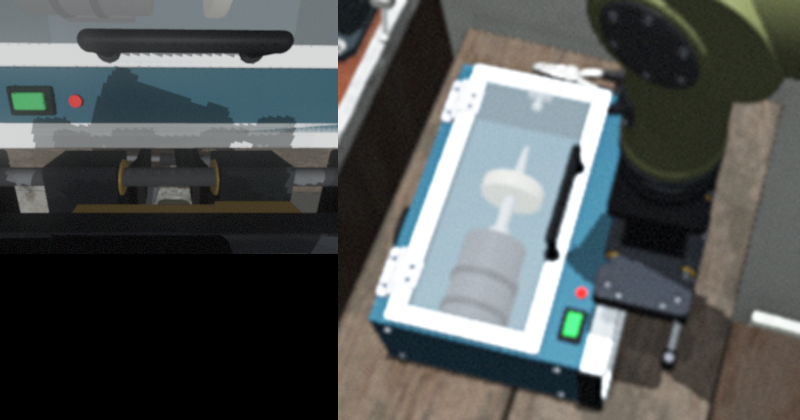

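```bash
python3 -m handwheel '[[0,0,0.003,0,0,0,0],[0,0,0.003,0,0,0,0],[0,0,0.003,0,0,0,0],[0,0,0,0,0,0,0]]'; python3 -m handwheel '[[0.087,0,0,0,0,0,0],[0.087,0,0,0,0,0,0],[0.087,0,0,0,0,0,0],[0.087,0,0,0,0,0,0],[0.087,0,0,0,0,0,0]]';python3 -m handwheel '[[0.087,0,0,-0.05,0,0,0],[0.087,0,0,-0.05,0,0,0],[0.087,0,0,-0.04,0,0,0],[0.087,0,0,0,0,0,0]]'
python3 look.py wrist w3;python3 look.py scene s3 160 380 120 320
```

```text
time: 6.62
position: [0.4472, -0.0699, 0.0621]
tool_rot: [3.087, 0.482, 0.014]
ft_force: [14.9, -27.0, -12.1]
grip_width: 0.123
grip_force: 15.0
time: 7.25
position: [0.4413, -0.0577, 0.0609]
tool_rot: [-3.102, -0.492, 0.003]
ft_force: [-0.5, -0.8, -0.1]
grip_width: 0.61
grip_force: 0.0
time: 7.75
position: [0.4442, -0.0581, 0.2043]
tool_rot: [-3.102, -0.492, -0.009]
ft_force: [-0.6, 0.1, -0.2]
grip_width: 0.981
grip_force: 0.0
```

View pics/w3.png

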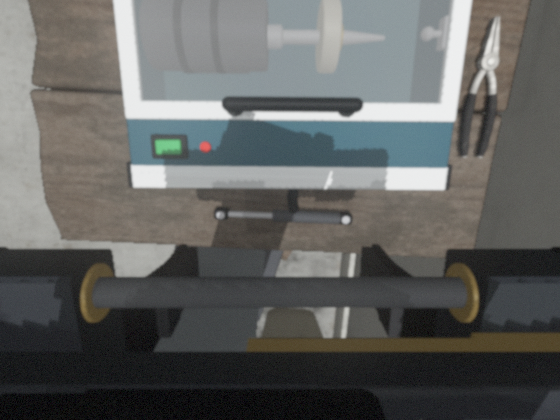

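The wrist view shows the pull now at about (292,200), near the middle of the front, with the stay lying below it at (283,215). I'll measure how far the window travelled.

Run:
```python
from h import *
ex=np.array([np.cos(np.radians(17.4)),np.sin(np.radians(17.4))]);ey=np.array([-ex[1],ex[0]]);O=np.array([.56503,-.02664])
for n in("w1","w3","s3","scene1","top1"):
    f=np.load(n+".npz")
    P=pts(f,f["d"],np.ones(f["d"].shape,bool)); v,u=np.nonzero(f["d"]>0); b=np.c_[(P[:,:2]-O)@ex,(P[:,:2]-O)@ey,P[:,2]]
    col=f["p"][v,u]
    k=(b[:,0]>-.15)&(b[:,0]<-.118)&(abs(b[:,1])<.13)&(b[:,2]>.035)&(b[:,2]<.098)
    if k.sum(): print(n,"pull",k.sum(),np.median(b[k],0).round(4),b[k].min(0).round(3),b[k].max(0).round(3))
    k=(b[:,0]>-.26)&(b[:,0]<-.14)&(abs(b[:,1])<.15)&(b[:,2]<.025)&(b[:,2]>.006)
    if k.sum(): print("   stay",k.sum(),b[k].mean(0).round(4),b[k].min(0).round(3),b[k].max(0).round(3))
    k=(b[:,0]>-.05)&(b[:,0]<-.035)&(b[:,2]>.14)&(b[:,2]<.16);print("   bar",b[k].mean(0).round(4))
```

```text
w1 pull 164 [-0.1256 -0.1047  0.0894] [-0.133 -0.11   0.057] [-0.118 -0.1    0.094]
   stay 1452 [-0.1573 -0.0058  0.0126] [-0.167 -0.079  0.006] [-0.149  0.083  0.017]
   bar [-0.0411 -0.0506  0.1503]
w3 pull 195 [-0.1268 -0.005   0.0864] [-0.134 -0.011  0.037] [-0.118 -0.001  0.092]
   stay 1336 [-0.1596 -0.0052  0.0107] [-0.169 -0.078  0.006] [-0.152  0.084  0.015]
   bar [-0.0423 -0.0006  0.1479]
s3 pull 72 [-0.1285 -0.0033  0.0541] [-0.134 -0.01   0.036] [-0.118 -0.002  0.084]
   stay 321 [-0.159   0.0172  0.0113] [-0.168 -0.057  0.006] [-0.151  0.083  0.018]
   bar [-0.0422  0.0013  0.1488]
scene1 pull 107 [-0.1282 -0.1021  0.07  ] [-0.134 -0.109  0.035] [-0.118 -0.099  0.095]
   stay 439 [-0.1595 -0.0027  0.0116] [-0.168 -0.078  0.006] [-0.151  0.083  0.017]
   bar [-0.0422 -0.0399  0.1491]
top1 pull 89 [-0.1283 -0.1028  0.0858] [-0.135 -0.109  0.035] [-0.118 -0.099  0.095]
   stay 575 [-0.1602 -0.0052  0.0126] [-0.169 -0.079  0.006] [-0.151  0.084  0.019]
   bar [-0.0425 -0.0249  0.1498]
```

View pics/s3.png

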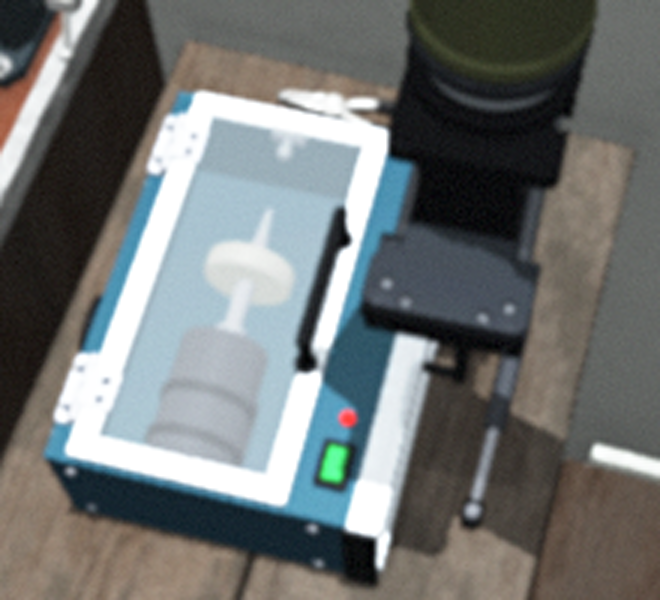

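Run:
```python
import numpy as np,cv2
c=[cv2.resize(np.load(n+".npz")["p"][180:320,260:340],None,fx=4,fy=4,interpolation=cv2.INTER_CUBIC) for n in("scene1","s3")]
cv2.imwrite("pics/cmp.png",np.hstack(c))
from h import *
for n in("scene1","s3"):
    f=np.load(n+".npz")
    for X in((-.11,y,z) for z in(.1,.03) for y in(-.13,-.05,0,.05,.13)):
        a=np.radians(17.4);w=np.array([.56503+X[0]*np.cos(a)-X[1]*np.sin(a),-.02664+X[0]*np.sin(a)+X[1]*np.cos(a),X[2]]);q=f["intrinsics"]@(f["R"]@w+f["t"]);q=q[:2]/q[2]
        print(n,X,((q-[260,180])*4).round(0)) if n=="scene1" else 0
```

```text
scene1 (-0.11, -0.13, 0.1) [231. -23.]
scene1 (-0.11, -0.05, 0.1) [196. 116.]
scene1 (-0.11, 0, 0.1) [173. 208.]
scene1 (-0.11, 0.05, 0.1) [148. 305.]
scene1 (-0.11, 0.13, 0.1) [107. 472.]
scene1 (-0.11, -0.13, 0.03) [222.  48.]
scene1 (-0.11, -0.05, 0.03) [189. 180.]
scene1 (-0.11, 0, 0.03) [168. 268.]
scene1 (-0.11, 0.05, 0.03) [145. 360.]
scene1 (-0.11, 0.13, 0.03) [106. 517.]
```

View pics/cmp.png

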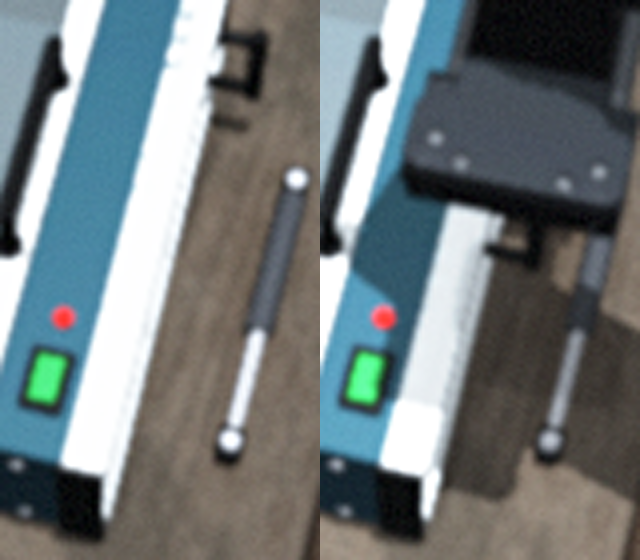

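The comparison shows the stay unmoved and the pull near the middle of the front, so the travel is about 98 mm. I'll push on with shut fingers from the pull's right side to find out whether this is the stop.

```bash
python3 -m handwheel '[[0,-0.004,0.02,0,0,0,-0.5],[0,0,0.018,0,0,0,0],[0,0,0,0,0,0,0],[0,0,0,0,0,0,0],[0,0,0,0,0,0,0],[0,0,0,0,0,0,0],[0,0,0,0,0,0,0]]'
python3 -m handwheel '[[0,0,0,0.05,0,0,0],[0,0,0,0.05,0,0,0],[0,0,0,0.048,0,0,0],[0,0,0,0,0,0,0]]'
python3 -m handwheel '[[0,0,-0.004,0,0,0,0],[0,0,-0.004,0,0,0,0],[0,0,0,0,0,0,0]]';python3 -m handwheel '[[0,0,-0.004,0,0,0,0],[0,0,-0.004,0,0,0,0],[0,0,0,0,0,0,0]]'; python3 -c "
from h import *;s,p,R=st();print(s['torque'],p,R.as_matrix().round(3).tolist())"
```

```text
time: 8.72
position: [0.4506, -0.0958, 0.2015]
tool_rot: [-3.101, -0.504, -0.0]
ft_force: [-0.4, 0.2, 0.1]
grip_width: 0.29
grip_force: 0.0
time: 9.22
position: [0.4472, -0.096, 0.0508]
tool_rot: [-3.101, -0.503, 0.012]
ft_force: [-0.6, 1.0, 0.6]
grip_width: 0.007
grip_force: 0.0
time: 9.6
position: [0.4492, -0.0878, 0.0549]
tool_rot: [-3.1, -0.505, -0.005]
ft_force: [-0.5, 0.5, -0.1]
grip_width: 0.007
grip_force: 0.0
time: 9.98
position: [0.4479, -0.0855, 0.0546]
tool_rot: [3.094, 0.5, 0.007]
ft_force: [4.3, -11.7, -1.6]
grip_width: 0.003
grip_force: 5.8
[-2.52916824 -0.78021681 -0.03148284] [ 0.44791474 -0.08550973  0.05459035] [[0.949, 0.315, 0.006], [0.315, -0.949, -0.006], [0.004, 0.008, -1.0]]
```

```bash
python3 -m handwheel '[[0,0,-0.004,0,0,0,0],[0,0,-0.004,0,0,0,0],[0,0,0,0,0,0,0]]';python3 -m handwheel '[[0,0,-0.003,0,0,0,0],[0,0,-0.003,0,0,0,0],[0,0,0,0,0,0,0]]'; python3 look.py wrist w4; python3 look.py scene s4
python3 - <<'E'
from h import *
ex=np.array([np.cos(np.radians(17.4)),np.sin(np.radians(17.4))]);ey=np.array([-ex[1],ex[0]]);O=np.array([.56503,-.02664])
for n in("w4","s4"):
    f=np.load(n+".npz")
    P=pts(f,f["d"],np.ones(f["d"].shape,bool)); b=np.c_[(P[:,:2]-O)@ex,(P[:,:2]-O)@ey,P[:,2]]
    k=(b[:,0]>-.13)&(b[:,0]<-.116)&(abs(b[:,1])<.13)&(b[:,2]>.035)&(b[:,2]<.098)
    print(n,k.sum(),b[k][::5].round(3).tolist() if k.sum()<200 else np.median(b[k],0))
E
```

```text
time: 10.35
position: [0.4479, -0.0853, 0.0549]
tool_rot: [3.084, 0.494, 0.014]
ft_force: [11.2, -27.7, -9.8]
grip_width: 0.002
grip_force: 14.7
time: 10.72
position: [0.4479, -0.0852, 0.0551]
tool_rot: [3.077, 0.489, 0.019]
ft_force: [17.4, -40.9, -17.2]
grip_width: 0.006
grip_force: 21.4
w4 667 [-0.12049507 -0.01867308  0.08721343]
s4 0 []
```

The pull hasn't moved under 41 N, so this is a hard stop. A zoom on the window edges should show whether the window simply started about 20 mm open.

```bash
python3 -m handwheel '[[0,0,0.01,0,0,0,1],[0,0,0.012,0,0,0,0],[0,0,0,0,0,0,0]]'
python3 - <<'E'
import numpy as np,cv2
a=np.load("w1.npz")["p"][150:210,200:360];b=np.load("w3.npz")["p"][155:215,120:320];c=np.load("w3.npz")["p"][155:215,300:460]
r=[cv2.resize(x,None,fx=f,fy=f,interpolation=cv2.INTER_CUBIC) for x,f in((a,4),(b,3.2),(c,4))]
r=[cv2.convertScaleAbs(x,alpha=1.0) for x in r]
r=[x[:,:640] for x in r];cv2.imwrite("pics/e.png",np.vstack(r)[:600])
E
```

```text
time: 11.2
position: [0.4478, -0.0887, 0.0535]
tool_rot: [-3.105, -0.475, 0.0]
ft_force: [0.2, 0.5, -1.0]
grip_width: 0.01
grip_force: 0.0
```

View pics/e.png

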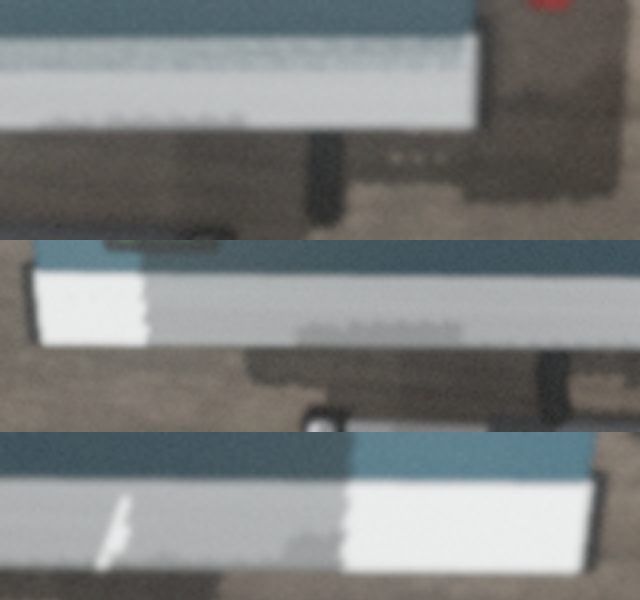

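The zoom doesn't show the window's edges, so I'll tilt the wrist and look straight at the front face.

```bash
python3 -m handwheel '[[0,0,0,-0.05,0,0,0],[0,0,0,-0.05,0,0,0],[0,-0.05,0,-0.03,0,0,0],[0,-0.04,0,0,0,0,0],[0,-0.01,0,0,0,8,0],[0,0,0,0,0,10,0],[0,0,0,0,0,10,0],[0,0,0,0,0,10,0],[0,0,0,0,0,10,0],[0,0,0,0,0,0,0]]'; python3 look.py wrist w5
python3 - <<'E'
from h import *
ex=np.array([np.cos(np.radians(17.4)),np.sin(np.radians(17.4))]);ey=np.array([-ex[1],ex[0]]);O=np.array([.56503,-.02664])
f=np.load("w5.npz");print((-f["R"].T@f["t"]).round(3),f["R"][2].round(2))
P=pts(f,f["d"],np.ones(f["d"].shape,bool)); b=np.c_[(P[:,:2]-O)@ex,(P[:,:2]-O)@ey,P[:,2]]
for z in(.04,.06,.08):
    k=(b[:,0]>-.12)&(b[:,0]<-.095)&(abs(b[:,2]-z)<.006);print(z,np.histogram(b[k,1],np.arange(-.14,.145,.01))[0])
    k=(b[:,0]>-.14)&(b[:,0]<-.122)&(abs(b[:,2]-z)<.006);print("  pull",np.median(b[k],0))
E
```

```text
time: 12.45
position: [0.3842, -0.1027, 0.1641]
tool_rot: [-2.966, -0.472, -0.313]
ft_force: [0.5, 0.1, -0.7]
grip_width: 0.007
grip_force: 0.0
[ 0.417 -0.108  0.358] [-0.07  0.07 -1.  ]
0.04 [62  0  0  0  0  0  0  0  0  0  0  0 24 96 14 26 24 25 25 23 24 23 24 23
 31 11  0 80]
  pull [-0.13088527 -0.00885485  0.03800083]
0.06 [57  0  0  0  0  0  0  0  0  0  0  0 15  8  8 11 11  9  9 11 10 11 11 10
 20  7  0 66]
  pull [-0.13094825 -0.00847381  0.06062907]
0.08 [43  0  0  0  0  0  0  0  0  0  0  0  0  8  0  0  0  0  0  0  0  0  0  0
  0  0  0 40]
  pull [-0.1311832  -0.00841526  0.08106185]
```

View pics/w5.png

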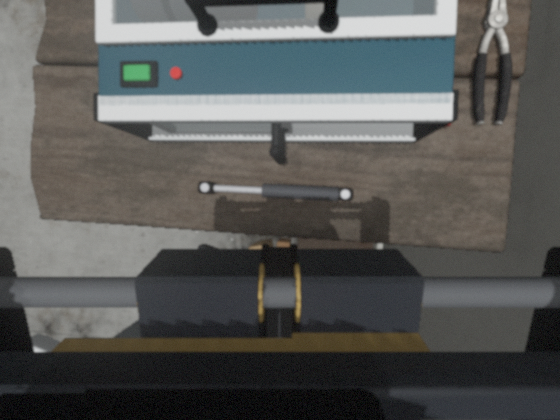

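The tilted view shows the window clearly. The lower rail runs from (150,137) to (415,137), the pane covers its left half with its left edge at the rail's left end, and the pull is at (277,135). The window is at its left stop. Next is the lid.

```bash
cat >> h.py <<'E'
def to(pos,rot,P,T,n):
    d=(rot.inv()*T).as_rotvec(); 
    for k in range(n):
        print((rot.inv().apply((np.array(P)-pos)/n)*1000).round(1).tolist(),np.degrees(d/n).round(2).tolist()); rot=rot*Ro.from_rotvec(d/n)
E
python3 - <<'E'
from h import *
s,p,R=st(); print(p,s["joint_positions"].round(2)); to(p,R,(.5245,-.0395,.22),dirs(17.4),10)
E
```

```text
[ 0.3852917  -0.10148337  0.16505731] [ 0.75 -0.3  -0.29  2.16 -0.33  1.18 -0.67]
[16.0, -1.8, -1.8] [0.61, -1.41, -8.86]
[16.0, 0.6, -2.2] [0.61, -1.41, -8.86]
[15.7, 3.1, -2.6] [0.61, -1.41, -8.86]
[15.0, 5.4, -3.0] [0.61, -1.41, -8.86]
[13.9, 7.6, -3.5] [0.61, -1.41, -8.86]
[12.5, 9.6, -3.9] [0.61, -1.41, -8.86]
[10.7, 11.4, -4.3] [0.61, -1.41, -8.86]
[8.7, 12.8, -4.6] [0.61, -1.41, -8.86]
[6.5, 14.0, -5.0] [0.61, -1.41, -8.86]
[4.2, 14.7, -5.3] [0.61, -1.41, -8.86]
```

```bash
python3 -m handwheel '[[0.05,0.003,0,-0.04,0,0,0],[0.05,0.016,-0.002,-0.002,0.6,-1.4,-8.9],[0.05,0.016,0.001,-0.002,0.6,-1.4,-8.9],[0.05,0.0157,0.003,-0.002,0.6,-1.4,-8.9],[0.05,0.015,0.0054,-0.002,0.6,-1.4,-8.9],[0.05,0.014,0.0076,-0.002,0.6,-1.4,-8.9],[0.05,0.0125,0.0096,-0.002,0.6,-1.4,-8.9],[0.05,0.0107,0.0114,-0.002,0.6,-1.4,-8.9],[0.05,0.0087,0.0128,-0.002,0.6,-1.4,-8.9],[0.05,0.0065,0.014,-0.002,0.6,-1.4,-8.9],[0.05,0.004,0.0147,-0.002,0.6,-1.4,-8.9],[0.05,0,0,0,0,0,0]]'
python3 - <<'E'
from h import *
s,p,R=st(); print(p,s["joint_positions"].round(2)); to(p,R,(.5245,-.0395,.20),dirs(17.4),1);to(p,R,(.5245,-.0395,.130),dirs(17.4),1)
E
```

```text
time: 14.0
position: [0.5292, -0.0405, 0.2424]
tool_rot: [-1.835, -2.547, -0.004]
ft_force: [-0.4, 0.3, 0.5]
grip_width: 0.575
grip_force: 0.0
[ 0.52917251 -0.04047388  0.24243179] [ 0.33  0.06 -0.31  1.67  0.02  1.41  0.34]
[2.2, -4.1, 42.4] [0.01, -0.21, 1.05]
[2.0, -4.1, 112.4] [0.01, -0.21, 1.05]
```

```bash
python3 -m handwheel '[[0.05,0.002,-0.004,0.03,0,0,1],[0.05,0,0,0.015,0,0,0],[0.05,0,0,0,0,0,0],[0.05,0,0,0,0,0,0]]'
python3 look.py wrist w6
python3 - <<'E'
from h import *
s,p,R=st(); print(p,R.as_matrix()[:,1].round(3)); f=np.load("w6.npz")
P=pts(f,f["d"],np.ones(f["d"].shape,bool)); k=(P[:,2]>.135)&(P[:,2]<.158)&(np.hypot(P[:,0]-.5245,P[:,1]+.0395)<.06);B=P[k]
c=B[:,:2].mean(0);w=np.linalg.svd(B[:,:2]-c,full_matrices=False)[2][0];t=(B[:,:2]-c)@w
print(k.sum(),c+w*(t.max()+t.min())/2,np.degrees(np.arctan2(w[1],w[0])),np.ptp(t),np.percentile(B[:,2],[50,95]))
E
```

```text
time: 14.5
position: [0.524, -0.0444, 0.1979]
tool_rot: [-1.866, -2.524, -0.005]
ft_force: [-0.3, -0.3, 0.5]
grip_width: 0.573
grip_force: 0.0
[ 0.52418049 -0.0444889   0.19811583] [0.956 0.293 0.001]
1670 [ 0.52607939 -0.03844728] -72.43789077330511 0.09216134665943496 [0.15055853 0.1520785 ]
```

```bash
python3 -m handwheel '[[0.05,0.005,0.0025,0.025,0,0,0],[0.05,0,0,0.025,0,0,0],[0.05,0,0,0.018,0,0,0],[0.05,0,0,0,0,0,0],[0,0,0,0,0,0,0],[0,0,0,0,0,0,0],[0,0,0,0,0,0,0],[0,0,0,0,0,0,0],[0,0,0,0,0,0,0],[0,0,0,0,0,0,0]]' 20
```

```text
time: 15.8
position: [0.5267, -0.038, 0.1307]
tool_rot: [1.866, 2.527, 0.009]
ft_force: [2.3, 0.2, 6.3]
grip_width: 0.031
grip_force: 4.2
```

```bash
python3 -m handwheel '[[0,0,0,0,0,0,0],[0,0,0,0,0,0,0]]' 20
python3 - <<'E'
from h import *
s,p,R=st();M=R.as_matrix();print(p,M.round(3).tolist())
a=np.radians(17.4);ex=np.array([np.cos(a),np.sin(a),0]);r=.1313;f0=np.arctan2(37,126)
q=lambda th:np.array([-r*np.cos(th+f0),r*np.sin(th+f0)])
for d in range(0,88,4):
    dx,dz=q(np.radians(d+4))-q(np.radians(d)); print(d+4,(M.T@(ex*dx+np.array([0,0,dz]))*1000).round(1))
E
```

```text
time: 16.05
position: [0.5266, -0.0382, 0.131]
tool_rot: [1.866, 2.527, 0.009]
ft_force: [2.8, 0.7, 6.0]
grip_width: 0.008
grip_force: 3.1
[ 0.52656115 -0.03815668  0.13102892] [[-0.294, 0.956, 0.004], [0.956, 0.294, 0.004], [0.003, 0.005, -1.0]]
4 [ 0.   2.9 -8.7]
8 [ 0.   3.5 -8.5]
12 [ 0.   4.1 -8.2]
16 [ 0.   4.7 -7.9]
20 [ 0.   5.2 -7.5]
24 [ 0.   5.7 -7.2]
28 [ 0.1  6.2 -6.7]
32 [ 0.1  6.7 -6.3]
36 [ 0.1  7.1 -5.8]
40 [ 0.1  7.5 -5.3]
44 [ 0.1  7.8 -4.8]
48 [ 0.1  8.1 -4.2]
52 [ 0.1  8.4 -3.6]
56 [ 0.1  8.6 -3. ]
60 [ 0.1  8.8 -2.4]
64 [ 0.1  9.  -1.8]
68 [ 0.1  9.1 -1.2]
72 [ 0.   9.1 -0.5]
76 [0.  9.2 0.1]
80 [0.  9.1 0.7]
84 [0.  9.1 1.4]
88 [0.  8.9 2. ]
```

```bash
python3 look.py wrist w7;python3 look.py top t7; python3 look.py scene s7 200 320 140 290
python3 - <<'E'
from h import *
ex=np.array([np.cos(np.radians(17.4)),np.sin(np.radians(17.4))]);ey=np.array([-ex[1],ex[0]]);O=np.array([.56503,-.02664])
for n in("w7","s7","t7"):
    f=np.load(n+".npz");v,u=np.nonzero(f["d"]>0);m=f["p"].max(2)[v,u]
    P=pts(f,f["d"],np.ones(f["d"].shape,bool));b=np.c_[(P[:,:2]-O)@ex,(P[:,:2]-O)@ey,P[:,2]]
    k=(m<55)&(b[:,2]>.125)&(b[:,2]<.185)&(abs(b[:,0]+.043)<.03)&(abs(b[:,1])<.06);B=b[k]
    for y in np.arange(-.055,.06,.01):
        c=B[abs(B[:,1]-y)<.005]
        if len(c)>3: print(n,y.round(3),len(c),np.median(c,0).round(4),c[:,2].max().round(3))
    k=(b[:,2]>.09)&(b[:,2]<.17)&(m>120)&(abs(b[:,0]+.045)<.01)&(abs(b[:,1])>.07)&(abs(b[:,1])<.125);print(n,"frame z at front",np.median(b[k],0),k.sum())
E
python3 -c "
import cv2,numpy as np
a=cv2.imread('pics/s7.png');b=cv2.imread('pics/w7.png')[:260];b=cv2.resize(b,(440,204));c=np.zeros((450,800,3),np.uint8);c[:a.shape[0],:360]=a;c[:204,360:]=b;cv2.imwrite('pics/c7.png',c)"
```

```text
w7 -0.045 13 [-0.0417 -0.0425  0.1512] 0.152
w7 -0.035 30 [-0.0414 -0.0354  0.1511] 0.152
w7 -0.025 17 [-0.0411 -0.0281  0.1511] 0.153
w7 0.005 312 [-0.0409  0.0098  0.1727] 0.185
w7 0.015 941 [-0.0413  0.0114  0.1609] 0.185
w7 0.025 299 [-0.0407  0.025   0.1507] 0.153
w7 0.035 314 [-0.0405  0.0351  0.1506] 0.152
w7 0.045 296 [-0.0407  0.0443  0.1496] 0.152
w7 frame z at front [-0.04465663  0.09905259  0.11198004] 3605
s7 0.005 20 [-0.0412  0.0097  0.1621] 0.176
s7 0.015 37 [-0.0428  0.0113  0.158 ] 0.184
s7 0.025 15 [-0.0428  0.0263  0.1495] 0.153
s7 0.035 15 [-0.042   0.035   0.1497] 0.152
s7 0.045 28 [-0.0433  0.0453  0.1449] 0.151
s7 frame z at front [-0.04556706  0.09776132  0.11045855] 351
t7 frame z at front [-0.04511328 -0.09415829  0.11138612] 416
```

View pics/c7.png

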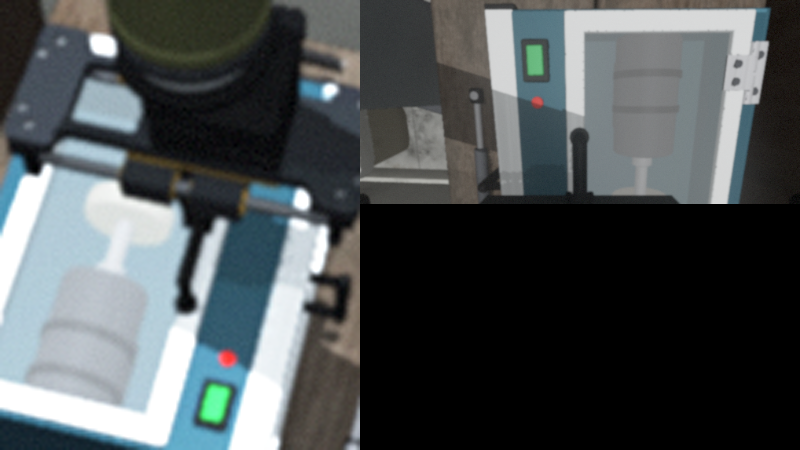

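The crop shows the lid still shut and the fingers centred over the bar, whose left end is at about (185,300). The gripper reads almost shut, though. I'll check the finger spacing from the brass rings in the saved wrist images.

```bash
python3 - <<'E'
from h import *
for n in("w2","w3","w4","w5","w6","w7"):
    p=np.load(n+".npz")["p"].astype(int); m=(p[255:325,:,2]>p[255:325,:,0]*1.6)&(p[255:325,:,2]>60)
    c=np.nonzero(m.sum(0)>6)[0]; print(n,c.min() if len(c) else 0,c.max() if len(c) else 0, c[np.r_[True,np.diff(c)>3]].tolist(),c[np.r_[np.diff(c)>3,True]].tolist())
from bench import ctrl
for _ in range(5):
    s=ctrl.get_state();print(s["grip_width"],s["grip_force"],s["ft_force"])
E
python3 -m handwheel '[[0,0,0,0,0,0,0],[0,0,0,0,0,0,0]]' 20
```

```text
w2 196 362 [196, 351] [209, 362]
w3 80 478 [80, 448] [108, 478]
w4 258 300 [258, 295] [263, 300]
w5 258 300 [258, 294] [263, 300]
w6 154 404 [154, 388] [173, 404]
w7 258 300 [258, 295] [263, 300]
0.0053990273948557556 3.1392854265868664 [1.74817739 0.75563962 6.15290321]
0.0053990273948557556 3.1392854265868664 [1.74817739 0.75563962 6.15290321]
0.0053990273948557556 3.1392854265868664 [1.74817739 0.75563962 6.15290321]
0.0053990273948557556 3.1392854265868664 [1.74817739 0.75563962 6.15290321]
0.0053990273948557556 3.1392854265868664 [1.74817739 0.75563962 6.15290321]
time: 16.45
position: [0.5265, -0.0382, 0.131]
tool_rot: [1.866, 2.527, 0.009]
ft_force: [1.9, 0.7, 6.1]
grip_width: 0.006
grip_force: 3.1
```

```bash
python3 -m handwheel '[[0.05,0,0,0,0,0,0],[0.05,0,0,0,0,0,0],[0.05,0,0,0,0,0,0],[0.05,0,0,0,0,0,0],[0.05,0,0,0,0,0,0],[0.05,0,0,0,0,0,0]]'; python3 -m handwheel '[[0.05,0,-0.001,0.005,0,0,0],[0.05,0,0,0,0,0,0]]';for i in 1 2 3 4; do python3 -m handwheel '[[0,0,0,0,0,0,0],[0,0,0,0,0,0,0]]' 20; done
```

```text
time: 17.2
position: [0.5242, -0.0386, 0.1288]
tool_rot: [-1.865, -2.524, -0.003]
ft_force: [-0.0, -0.0, -0.3]
grip_width: 0.548
grip_force: 0.0
time: 17.45
position: [0.5228, -0.0389, 0.1233]
tool_rot: [-1.864, -2.523, -0.003]
ft_force: [0.4, -0.4, 0.5]
grip_width: 0.571
grip_force: 0.0
time: 17.7
position: [0.5234, -0.0389, 0.1241]
tool_rot: [-1.865, -2.524, -0.004]
ft_force: [-0.8, 0.3, 0.2]
grip_width: 0.428
grip_force: 0.0
time: 17.95
position: [0.5234, -0.0389, 0.1241]
tool_rot: [-1.865, -2.524, -0.004]
ft_force: [0.4, 0.2, -0.0]
grip_width: 0.205
grip_force: 0.0
time: 18.2
position: [0.527, -0.0377, 0.1246]
tool_rot: [1.865, 2.526, 0.013]
ft_force: [8.5, 1.1, -6.0]
grip_width: 0.11
grip_force: 20.0
time: 18.45
position: [0.527, -0.0377, 0.1246]
tool_rot: [1.865, 2.526, 0.013]
ft_force: [9.3, 1.3, -6.1]
grip_width: 0.105
grip_force: 20.0
```

Now it's gripped: 20 N at about 9 mm. I'll take up the sideways offset and start lifting along the arc.

```bash
python3 -m handwheel '[[0,0,0.003,0,0,0,0],[0,0,0.0015,-0.004,0,0,0],[0,0,0.0015,-0.0045,0,0,0],[0,0,0,0,0,0,0],[0,0,0,0,0,0,0]]' 25
cat > ang.py <<'E'
from h import *
s,p,R=st();g=p-.019*R.as_matrix()[:,2];a=np.radians(17.4);B0=np.array([.527,-.0377,.1445]) # grasp point when gripped, lid shut
d=g-B0;x=-.126+d[:2]@[np.cos(a),np.sin(a)];z=.037+d[2]
th=np.arctan2(z,-x)-np.arctan2(37,126)
print("x,z",round(x,4),round(z,4),"r",round(np.hypot(x,z),4),"lat",round(d[:2]@[-np.sin(a),np.cos(a)],4),"theta",round(np.degrees(th),1),"tilt",(R.as_matrix()[:,2]).round(3),"ft",s["ft_force"].round(1),"tq",s["torque"].round(2),"grip",s["grip_force"],s["grip_width"])
E
python3 ang.py
```

```text
time: 19.08
position: [0.5294, -0.037, 0.1325]
tool_rot: [-1.865, -2.524, -0.005]
ft_force: [4.2, 1.4, -5.2]
grip_width: 0.103
grip_force: 25.0
x,z -0.1235 0.044 r 0.1311 lat -0.0001 theta 3.2 tilt [-0.001  0.004 -1.   ] ft [ 4.2  1.4 -5.2] tq [ 0.05 -0.95 -0.02] grip 24.99189555644989 0.1029119866731201
```

```bash
python3 -m handwheel '[[0,0,0.0035,-0.0085,0,0,0],[0,0,0.0041,-0.0082,0,0,0],[0,0,0.0047,-0.0079,0,0,0],[0,0,0.0052,-0.0075,0,0,0],[0,0,0.0057,-0.0072,0,0,0],[0,0,0.0062,-0.0067,0,0,0],[0,0,0.0067,-0.0063,0,0,0],[0,0,0,0,0,0,0],[0,0,0,0,0,0,0]]'; python3 ang.py
```

```text
time: 20.2
position: [0.5621, -0.0268, 0.1859]
tool_rot: [-1.863, -2.522, 0.0]
ft_force: [-7.4, 0.1, 4.5]
grip_width: 0.099
grip_force: 25.2
x,z -0.0892 0.0974 r 0.1321 lat -0.0001 theta 31.1 tilt [-0.005  0.004 -1.   ] ft [-7.4  0.1  4.5] tq [-0.03  1.83  0.03] grip 25.19177556037903 0.09884230468889034
```

```bash
python3 -m handwheel '[[0,0,0.0061,-0.0068,0,0,0],[0,0,0.0065,-0.0063,0,0,0],[0,0,0.0078,-0.0048,0,0,0],[0,0,0.0081,-0.0042,0,0,0],[0,0,0.0084,-0.0036,0,0,0],[0,0,0.0086,-0.003,0,0,0],[0,0,0.0088,-0.0024,0,0,0],[0,0,0,0,0,0,0],[0,0,0,0,0,0,0]]'; python3 ang.py
```

```text
time: 21.32
position: [0.6175, -0.0094, 0.2191]
tool_rot: [-1.865, -2.527, -0.01]
ft_force: [-4.6, 2.9, 8.4]
grip_width: 0.066
grip_force: 22.1
x,z -0.0312 0.1306 r 0.1343 lat -0.0002 theta 60.2 tilt [ 0.003  0.005 -1.   ] ft [-4.6  2.9  8.4] tq [ 0.58  0.88 -0.06] grip 22.067247927188873 0.06607984781651076
```

The grip width has fallen and the tool is being pushed up, so the bar is creeping toward the fingertips. I'll ease the grip, seat the fingers deeper and regrip. At this angle the front finger still supports the lid.

```bash
python3 -m handwheel '[[0,0,0,0.002,0,0,0],[0,0,0,0.002,0,0,0],[0,0,0,0.002,0,0,0],[0,0,0,0.001,0,0,0],[0,0,0,0,0,0,0]]' 8; python3 ang.py
```

```text
time: 21.95
position: [0.6191, -0.009, 0.2188]
tool_rot: [1.862, 2.523, 0.016]
ft_force: [-9.6, 3.0, 31.0]
grip_width: 0.085
grip_force: 14.1
x,z -0.0297 0.1303 r 0.1337 lat -0.0002 theta 60.8 tilt [ 0.011  0.005 -1.   ] ft [-9.6  3.  31. ] tq [0.6  2.41 0.04] grip 14.086585566401482 0.08548780084317716
```

```bash
python3 -m handwheel '[[0,0,0,-0.003,0,0,0],[0,0,0,-0.003,0,0,0],[0.014,0,0,0,0,0,0],[0.014,0,0,0,0,0,0]]' 8; python3 ang.py
```

```text
time: 22.45
position: [0.6167, -0.0116, 0.2157]
tool_rot: [-1.867, -2.525, -0.005]
ft_force: [-1.0, -0.7, 0.4]
grip_width: 0.15
grip_force: 0.7
x,z -0.0326 0.1272 r 0.1313 lat -0.002 theta 59.2 tilt [ 0.001  0.003 -1.   ] ft [-1.  -0.7  0.4] tq [-0.19  0.33  0.01] grip 0.7044226862490177 0.1497964444973347
```

```bash
python3 -m handwheel '[[0.014,0,0,0.003,0,0,0],[0,0,0,0,0,0,0],[0,0,0,0,0,0,0]]' 15; python3 ang.py
```

```text
time: 22.82
position: [0.6155, -0.0115, 0.2111]
tool_rot: [-1.865, -2.523, -0.002]
ft_force: [-0.7, -1.2, -1.9]
grip_width: 0.105
grip_force: 15.0
x,z -0.0337 0.1226 r 0.1272 lat -0.0016 theta 58.3 tilt [-0.002  0.003 -1.   ] ft [-0.7 -1.2 -1.9] tq [-0.39  0.15  0.03] grip 14.999990165233612 0.1048796271621861
```

```bash
python3 -m handwheel '[[0,0,0.0074,-0.0017,0,0,0],[0,0,0.0074,-0.0013,0,0,0],[0,0,0.0074,-0.0009,0,0,0],[0,0,0.0074,-0.0004,0,0,0],[0,0,0.0074,0,0,0,0],[0,0,0,0,0,0,0]]' 15; python3 ang.py
```

```text
time: 23.58
position: [0.652, -0.0, 0.2166]
tool_rot: [-1.866, -2.525, -0.005]
ft_force: [0.4, -2.2, 0.9]
grip_width: 0.105
grip_force: 15.0
x,z 0.0045 0.1281 r 0.1282 lat -0.0015 theta 75.7 tilt [ 0.     0.004 -1.   ] ft [ 0.4 -2.2  0.9] tq [-0.66  0.12  0.05] grip 14.999647289514542 0.10514383776905545
```

```bash
python3 -m handwheel '[[0,0,0.0074,-0.0,0,0,0],[0,0,0.0074,0.0007,0,0,0],[0,0,0.0074,0.0011,0,0,0],[0,0,0.005,0.0011,0,0,0],[0,0,0,0,0,0,0],[0,0,0,0,0,0,0]]' 15; python3 ang.py; python3 look.py scene s9; python3 look.py top t9
python3 - <<'E'
from h import *
a=np.radians(17.4);ex=np.array([np.cos(a),np.sin(a)]);ey=np.array([-ex[1],ex[0]]);O=np.array([.56503,-.02664])
for n in("s9","t9"):
    f=np.load(n+".npz");v,u=np.nonzero(f["d"]>0);m=f["p"].max(2)[v,u]
    P=pts(f,f["d"],np.ones(f["d"].shape,bool));b=np.c_[(P[:,:2]-O)@ex,(P[:,:2]-O)@ey,P[:,2]]
    k=(m>110)&(b[:,2]>.12)&(b[:,2]<.25)&(abs(b[:,0]-.085)<.03)&(abs(b[:,1])<.14);B=b[k];print(n,len(B))
    if len(B)>20:
        for lo in np.arange(.12,.26,.02):
            c=B[(B[:,2]>=lo)&(B[:,2]<lo+.02)]
            if len(c)>4: print(lo.round(2),len(c),np.median(c,0).round(4))
        q=np.polyfit(B[:,2],B[:,0],1);print("lid deg",90+np.degrees(np.arctan(q[0])))
    k=(b[:,0]>-.14)&(b[:,0]<-.118)&(abs(b[:,1])<.13)&(b[:,2]>.035)&(b[:,2]<.098);print("pull",k.sum(),np.median(b[k],0))
E
```

```text
time: 24.32
position: [0.6772, 0.008, 0.2134]
tool_rot: [-1.865, -2.524, -0.004]
ft_force: [1.6, -2.9, 1.0]
grip_width: 0.108
grip_force: 15.0
x,z 0.031 0.1249 r 0.1287 lat -0.0014 theta 87.6 tilt [-0.001  0.004 -1.   ] ft [ 1.6 -2.9  1. ] tq [-0.59 -0.16  0.06] grip 14.99576523900032 0.10841156570819906
s9 1568
0.12 456 [0.0811 0.0136 0.1287]
0.14 271 [0.0805 0.0209 0.1471]
0.16 173 [0.0796 0.0117 0.1691]
0.18 107 [0.0786 0.0363 0.1855]
0.2 42 [0.0768 0.1253 0.2098]
0.22 141 [0.0756 0.0813 0.2362]
0.24 378 [0.0774 0.0575 0.2437]
lid deg 87.90527597618411
pull 109 [-0.1277427  -0.00392071  0.07189371]
t9 397
0.12 81 [ 0.0813 -0.0974  0.1294]
0.14 35 [ 0.0807 -0.0958  0.1473]
0.16 12 [ 0.0727 -0.1132  0.1782]
0.18 81 [ 0.0731 -0.1193  0.1887]
0.24 188 [ 0.0776 -0.0946  0.2444]
lid deg 88.73328680694694
pull 0 [nan nan nan]
  return _methods._mean(a, axis=axis, dtype=dtype,
  ret = um.true_divide(
```

```bash
python3 -m handwheel '[[0,0,0.0005,0,0,0,0],[0,0,0,0,0,0,0],[0,0,0,0,0,0,0],[0,0,0,0,0,0,0],[0,0,0,0,0,0,0],[0,0,0,0,0,0,0]]' 15; python3 ang.py; python3 -c "
from bench import ctrl;print(ctrl.close_job())"
```

```text
time: 25.18
position: [0.6775, 0.0081, 0.2134]
tool_rot: [-1.865, -2.524, -0.004]
ft_force: [0.9, -1.8, 1.7]
grip_width: 0.105
grip_force: 15.0
x,z 0.0313 0.1249 r 0.1287 lat -0.0014 theta 87.7 tilt [-0.001  0.004 -1.   ] ft [ 0.9 -1.8  1.7] tq [-0.62 -0.1   0.02] grip 14.995804578065872 0.10521033241742363
the job is handed in; nothing more can be done
None
```

The window is open at its left stop and the lid stands upright at about 88°, gripped with 15 N and steady. The job was handed in at 25 s without a verdict shown; the window moved only about 99 mm to that stop (I judge it started about 20 mm open), and I eased the grip briefly at about 60° to reseat the fingers.

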